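Refit the filter cassette in the bench dust extractor

ROBOT

A 6-joint arm with a two-finger parallel gripper is mounted at the origin on the work surface. World frame = base frame: x ahead of the robot, y to its left, z up, the work surface at z = 0. Lengths are in m, angles in rad, forces in N, time in s.
With the tool pointing down it reaches from about 0.25 to 0.725 m from the base axis. Payload 9.7 kg.
Tool frame: the origin (TCP) lies at the very end of the fingers, on their centre line; the grasp point (between the pads) lies 19 mm behind it; z points along the fingers, y is the line along which they close (so a half turn about z gives the same grasp; the last joint's range is limited). The gripper opens to 85 mm and grips with 20 to 120 N. Pads are 22 mm wide; open, the fingers measure 114 mm over their backs; the gripper's body (76 mm by 85 mm) begins 54 mm behind the grasp point. The pads swing forward as they close: fully open they stand 13 mm farther back than shut.
Start: joints at [-1.326, 0.087, 0.176, 1.66, 0, 1.571], TCP at [0.133, -0.534, 0.231] pointing down, gripper open.
Joint ranges: [-3.13, 3.13], [-0.85, 1.81], [-1.15, 1.24], [-2.2, 2.28], [-1.44, 1.52], [-3.14, 3.14]. Speed limits (rad/s): [2.22, 2.22, 2.57, 3.14, 3.14, 3.14].

INTERFACE

Orientations are given as a unit quaternion [x, y, z, w].
In Python, from bench import bot gives the robot as it stands. The module is installed in compiled form; this text tells all that it offers.
- The arm moves only by the tool servo_tool, never from a script. Its argument "rows" is text: rows parted by semicolons, each of 6 numbers parted by spaces: the shift along the tool's x, y, z each as a share of 0.4 m, from -1 to 1, then the turn, a rotation vector about the tool's x, y, z each as a share of 1.5 rad, from -1 to 1. In form: x y z wx wy wz; .... A call has 1 to 12 rows; each row shifts and turns the commanded pose from where the row before left it, along the tool's axes as they then stand; what a row does not reach is not made up. A row lasts 1/10 s, in which the tool goes at most 50 mm and 8.59 degrees, less where a joint would pass 70% of its speed; a pose out of reach is approached as far as the arm can. A call with a number of a shift or a turn outside -1 to 1 is refused whole. A call with a gripper value outside its range is refused whole. "hand" is the opening, from 0 (shut) to 1 (fully open), set as the call begins (left out, the last holds). The fingers move at their own pace and stop on an object; "grip_force" is the grip in N (left out, the last holds). Time passes only in rows, so rows that do not move let the fingers close. It gives the time, the measured TCP pose, the force, the opening and the grip force at its end, in the units of the state.
- bot.observe(): the state, without advancing time (a new reading comes with each control period).
- bot.snapshot(name): name is "scene" or "top" or "wrist"; returns the picture (400x640x3 uint8, red, green, blue); there is no depth.
- bot.calibration(name): a dict with "fx", "fy", "cx", "cy" (pixels), "k1" (the pictures are not rectified: a ray, as slopes to the right and down, at radius r is drawn at 1 + k1 r^2 times it, then the intrinsics apply), "pose" (4x4, takes a point from camera to world coordinates). Camera axes: x right, y down, z forward; pixel columns grow to the right and rows downward; lengths in m; the calibration is good to about 2 mm. A picture is of the moment at which its call begins: read the wrist's pose just before it. calibration takes no time and is no camera call; for the wrist camera it gives the pose at the moment of the call.
- bot.job_done(): hands the job in; it is judged then, once.
The state is a dict: "clock": time; "joint_positions": joint angles; "joint_vel": joint speeds; "tau": joint torques, N m; "tool_pos": TCP position; "ee_rot": TCP orientation; "force": force on the tool from outside, world axes, zero at the start; "torque": the same for the moment, N m; "grip_width": finger opening in m; "finger_force": force on a finger pad.
Only numpy, scipy, OpenCV 4.12 (cv2) and the standard library are available. Lean on these libraries where they do the work, as an engineer would, in place of code of your own. Each camera call takes 0.05 s, during which the arm holds its last target. There are 200 camera calls.

TASK

Draw the filter cassette out of its plywood storage sleeve and slide it, rounded nose first and standing on edge, fully home into the slot of the bench dust extractor, so that its collar sits flat against the housing. Only then swing the clamp lever on top of the extractor into the middle one of its three notches and let go. Keep the cassette upright and leave the other things on the bench where they are.

Things in the scene. Friction and masses are not known exactly. Their poses are not given: they have to be found in the camera images.
- cassette: Filter cassette, a slab standing on its long edge, 170 mm long, 0.3 kg. Along its x: black grip tongue 14 thick x 70 tall, x -66 to -6 mm; black collar 40 wide x 76 tall, x -6 to 0; aluminium body 24 thick x 70 tall, x 0 to 104, nose rounded (radius 12 in plan). Origin: at its underside, middle of the collar's nose-side face; x to the nose, z up. Starts in the sleeve, nose end 57 to 64 mm out.
- cassette_nose (a point): Tip of the cassette's rounded nose at its underside, axes as the cassette.
- sleeve_mouth (a point): Centre of the open end, at bench level, of the fixed plywood storage sleeve: 122 mm long, 54 wide (86 over its 6 mm thick feet), 85 tall; inside 46 wide, 81 tall, no floor. The sleeve lies on the -x side of this point; the cassette is drawn out along +x. z up.
- slot_mouth (a point): Centre of the slot's mouth at bench level, in the end face of the fixed grey dust extractor (250 mm long, 130 wide, 90 tall). x points into the slot, z up. Slot 27 mm wide, 74 high, 115 deep, floored by the bench; its roof is open from 25 to 88 mm past the mouth. Cassette home: collar against the end face, its origin at this point, axes agreeing.
- clamp_lever (a joint): Angle of the clamp lever on top of the extractor, rad, growing counter-clockwise seen from above, 0 to 1.75. Notches at 0 (released, nearest the slot mouth), 0.85 (middle: clamped) and 1.70 (third). Stiff friction hinge, about 0.15 N m; it stays where it is left and does not snap in.
- lever_pivot (a point): On the lever's vertical hinge axis, at the extractor's top (90 mm up, 160 mm from the mouth on the slot's centre line). Its axes agree with those of slot_mouth; the lever's arm points at angle -2.42 rad + joint value from x, about z.
- lever_knob (a point): Centre of the top of the lever's upright black knob: 22 mm across, its graspable part 35 mm tall below this point, 92 mm from the hinge axis, 149 mm above the bench.
- lock_notch (a point): The middle notch, a gap in the toothed steel rim (52 mm from the hinge axis, rim top 101 mm above the bench), with a small raised bar just outside it.
- screw_jar: Bystander: closed glass jar with a steel lid, 64 mm across, 85 mm tall; origin under its centre.
- spray_can: Bystander: upright can, 58 mm across, 150 mm tall; origin under its centre.
- offcut: Bystander: wooden offcut 140 x 55 x 30 mm lying flat; origin under its centre.
- tape_roll: Bystander: black roll lying flat, 70 mm across, 20 mm tall; origin under its centre.
- wrench: Bystander: steel spanner lying on the bench; origin under its middle.
- parts_tray: Bystander: grey open parts tray 160 x 110 x 45 mm; origin under its centre.

How it is judged:
On the way, in this order (a step that is already met when the one before it is completed fails the run):
1. the cassette is fully home in the slot, the lever still short of the middle notch (x of cassette_nose in the frame of slot_mouth above 0.1 m and y of cassette_nose in the frame of slot_mouth between -0.004 and 0.004 m and angle between the x axis of cassette and the x axis of slot_mouth, either way round below 0.06 rad and angle between cassette's own z axis and vertical below 0.08 rad and value of joint clamp_lever below 0.6 rad), for 0.2 s.
2. the lever is in the middle notch, the cassette still home (x of cassette_nose in the frame of slot_mouth above 0.1 m and y of cassette_nose in the frame of slot_mouth between -0.004 and 0.004 m and angle between the x axis of cassette and the x axis of slot_mouth, either way round below 0.06 rad and angle between cassette's own z axis and vertical below 0.08 rad and value of joint clamp_lever between 0.75 and 0.95 rad), for 0.2 s.
At the end, for the whole second after the job is handed in: The cassette stands in the slot nose first with its nose tip at least 100 mm inside the mouth (fully home is 104 mm), within 4 mm of the centre line, within 0.06 rad of the slot's direction and upright within 0.08 rad, at rest; the clamp lever is within 0.10 rad of the middle notch (0.85 rad) (all of step 2 and linear speed of cassette below 0.01 m/s); the robot touches nothing.
It fails at once if the cassette is tipped over (more than 0.6 rad) (angle between cassette's own z axis and vertical above 0.6 rad).
It fails at once if one of the other loose things on the bench is moved by more than 40 mm (distance of any of screw_jar, spray_can, offcut, tape_roll, wrench, parts_tray from where it was at the start of the episode above 0.04 m).
It also fails if it takes over 72 s, if anything falls off the work surface, if the arm or the gripper's body presses on something with over 40 N, if the wrist force passes 120 N, or if a joint passes its speed limit or range.

## Working session

There is one attempt and no reset: what is moved stays moved. The work goes in short steps, Python scripts to look and compute and a tool call to move; the robot and the scene stay as the last step left them, time stands still between calls to the robot, and variables do not carry over. Pictures are saved under pics/ and viewed, at most 10 in all, crops included, and the job is handed in when it is done.

Besides the shell and the picture viewer there is one more tool, called after "Emit:" as name(argument=value, ...), one argument or row to a line, values as JSON. servo_tool: Moves the arm, as the interface text tells. Shift numbers are shares of 0.4 m and turn numbers shares of 1.5 rad, none past 1 either way. Its arguments: {"type":"object","properties":{"rows":{"type":"string"},"hand":{"type":"number"},"grip_force":{"type":"number"}},"required":["rows"]}

```bash
mkdir -p pics; python3 - <<'E'
from bench import bot
import cv2,numpy as np
for n in("scene","top"):
    im=bot.snapshot(n);cv2.imwrite(f"pics/{n}0.png",im[:,:,::-1]);c=bot.calibration(n);print(n,{k:np.round(v,4).tolist() for k,v in c.items()})
o=bot.observe();print(o)
E
```

```text
scene {'fx': 476.9026, 'fy': 476.9026, 'cx': 322.7611, 'cy': 199.0574, 'k1': 0.0145, 'pose': [[0.72, 0.5203, -0.4592, 1.188], [0.6936, -0.52, 0.4985, -0.7132], [0.0206, -0.6775, -0.7353, 1.0935], [0.0, 0.0, 0.0, 1.0]]}
top {'fx': 486.023, 'fy': 486.023, 'cx': 328.7543, 'cy': 193.5583, 'k1': -0.0611, 'pose': [[-0.0813, -0.975, 0.2068, 0.2971], [-0.9967, 0.0792, -0.0183, -0.0333], [0.0015, -0.2076, -0.9782, 1.3669], [0.0, 0.0, 0.0, 1.0]]}
{'clock': 0.1, 'joint_positions': array([-1.32597992e+00,  8.73952229e-02,  1.75222829e-01,  1.65979186e+00,
       -2.70472403e-05,  1.57082618e+00]), 'joint_vel': array([-0.00046487, -0.00140962,  0.00235975, -0.00117581,  0.00145997,
       -0.00136429]), 'tau': array([-3.72367658e-04, -5.21562302e+01,  4.65653408e+01,  1.59231835e-02,
       -7.25829227e-05,  6.21166222e-06]), 'tool_pos': array([ 0.13325218, -0.53340831,  0.23066423]), 'ee_rot': array([ 9.92519118e-01,  1.22087916e-01, -8.47344782e-05, -5.77940459e-04]), 'force': array([-0.40897841,  0.41705799,  0.13978716]), 'torque': array([ 0.01658937, -0.01325672,  0.0239697 ]), 'finger_force': 0.0, 'grip_width': 0.08516421606889567}
```

View pics/top0.png

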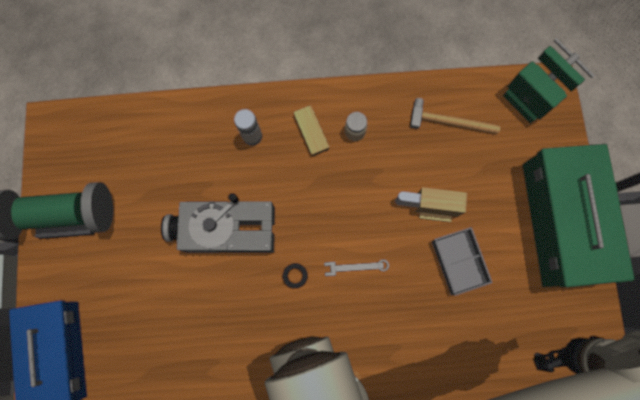

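View pics/scene0.png

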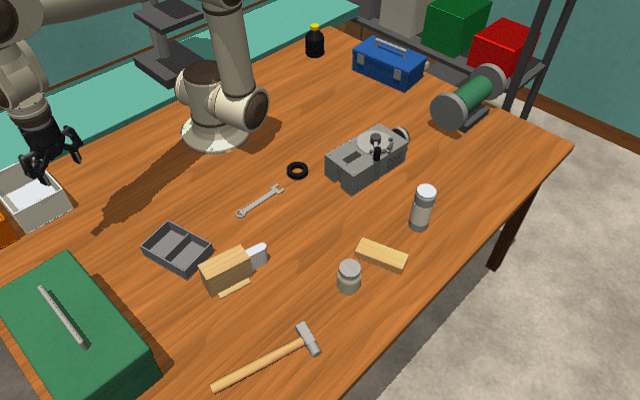

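The top view shows the extractor at about (225,226), with its slot mouth at about (272,226) facing right. The sleeve is at (443,202) with the cassette nose at (398,196) pointing left, and the lever knob is at (233,199). The scene view agrees. Next I'll measure these.

```bash
cat > h.py <<'E'
from bench import bot
import cv2,numpy as np
from scipy.spatial.transform import Rotation as R
def pt(cal,uv,z):
    uv=np.array(uv,float).reshape(-1,2)
    d=np.c_[(uv[:,0]-cal['cx'])/cal['fx'],(uv[:,1]-cal['cy'])/cal['fy']]
    s=d.copy()
    for _ in range(20): s=d/(1+cal['k1']*(s**2).sum(1,keepdims=True))
    P=np.array(cal['pose']);r=np.c_[s,np.ones(len(s))]@P[:3,:3].T
    return P[:3,3]+r*((z-P[2,3])/r[:,2:])
def snap(name,f):
    c=bot.calibration(name);im=bot.snapshot(name)[:,:,::-1].copy();cv2.imwrite(f,im);return c,im
def tool():
    o=bot.observe();return o['tool_pos'],R.from_quat(o['ee_rot']).as_matrix(),o
def to_tool(p):  # shift in shares
    t,M,_=tool();return M.T@(np.array(p)-t)/0.4
E
python3 - <<'E'
from h import *
np.set_printoptions(precision=4,suppress=True)
c=bot.calibration('top')
im=cv2.imread('pics/top0.png')
print('nose',pt(c,(399,196),.07),'sleeve corners',pt(c,[(421,187),(465,190),(466,213),(421,212)],.085))
print('extr',pt(c,[(271,202),(273,251),(180,203),(180,251)],.09),'pivot',pt(c,(210,226),.1),'knob',pt(c,(234,198),.149))
print('slot hole',pt(c,[(241,226),(263,226)],.09))
print(tool()[1])
cc=bot.calibration('wrist');P=cc['pose'];t,M,_=tool();print('cam in tool',M.T@(P[:3,3]-t),M.T@P[:3,:3],cc['fx'])
a=cv2.resize(im[180:270,150:310],None,fx=5,fy=5,interpolation=2);b=cv2.resize(im[170:230,380:480],None,fx=5,fy=5,interpolation=2)
o=np.zeros((450+0,800,3),np.uint8)
cv2.imwrite('pics/ex.png',a)
E
```

```text
nose [[ 0.549  -0.2481  0.07  ]] sleeve corners [[ 0.566  -0.308   0.085 ]
 [ 0.548  -0.4268  0.085 ]
 [ 0.485  -0.4207  0.085 ]
 [ 0.4977 -0.2997  0.085 ]]
extr [[0.5566 0.0988 0.09  ]
 [0.4254 0.1011 0.09  ]
 [0.5736 0.3436 0.09  ]
 [0.4445 0.3462 0.09  ]] pivot [[0.5032 0.2622 0.1   ]] knob [[0.5627 0.1868 0.149 ]]
slot hole [[0.4982 0.1821 0.09  ]
 [0.4936 0.1237 0.09  ]]
[[ 0.9702  0.2423 -0.0003]
 [ 0.2423 -0.9702  0.0011]
 [-0.     -0.0012 -1.    ]]
cam in tool [ 0.0681 -0.0006 -0.1438] [[-0.001  -0.9634 -0.2681]
 [ 1.     -0.0013  0.0009]
 [-0.0012 -0.2681  0.9634]] 291.7044218986452
```

View pics/ex.png

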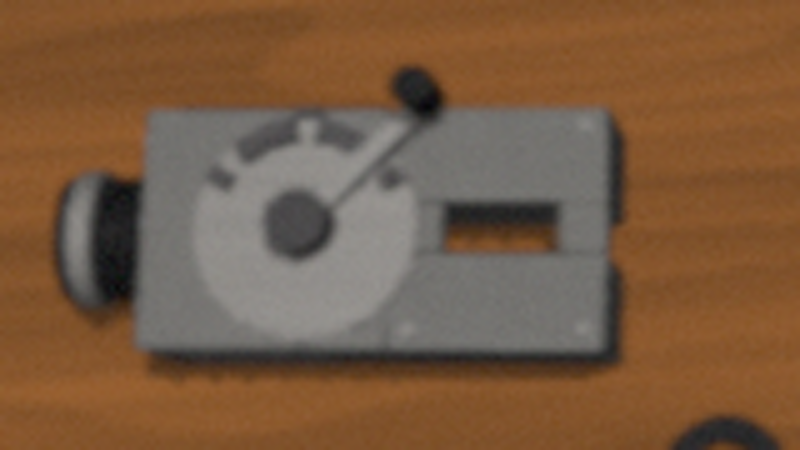

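The enlarged crop shows the slot's roof opening, the knob at about joint 0 and the middle notch. Now I'll move above the nose.

Emit:
servo_tool(
  rows=".105 -.034 .007 0 0 0;.105 -.034 .007 0 0 0;.105 -.034 .007 0 0 0;.105 -.034 .007 0 0 0;.105 -.034 .007 0 0 0;.105 -.034 .007 0 0 0;.105 -.034 .007 0 0 0;.105 -.034 .007 0 0 0;.105 -.034 .007 0 0 0;.105 -.034 .007 0 0 0;.105 -.034 .007 0 0 0;0 0 0 0 0 0",
  hand=1,
)

```text
clock: 1.3
tool_pos: [0.5484, -0.2733, 0.1984]
ee_rot: [0.992, 0.124, -0.001, -0.001]
force: [-0.9, -0.3, -0.5]
grip_width: 0.0858
finger_force: 0.0
```

Emit:
servo_tool(
  rows="0 0 0 0 0 -.1;0 0 0 0 0 -.1;0 0 0 0 0 -.1;0 0 0 0 0 -.1;0 0 0 0 0 -.1;0 0 0 0 0 -.1;0 0 0 0 0 -.1;0 0 0 0 0 -.1;0 0 0 0 0 0;0 0 0 0 0 0",
)

```text
clock: 2.3
tool_pos: [0.5449, -0.2767, 0.2003]
ee_rot: [0.752, 0.659, -0.0, -0.0]
force: [0.2, -0.9, 0.5]
grip_width: 0.0848
finger_force: 0.0
```

```bash
python3 - <<'E'
from h import *
np.set_printoptions(precision=4,suppress=True)
c,im=snap('wrist','pics/w1.png');t,M,o=tool();print(t,M[:,0],o['joint_positions'],o['clock'])
np.save('pics/w1c.npy',c,allow_pickle=True)
E
```

```text
[ 0.545  -0.2767  0.2003] [0.1301 0.9915 0.0001] [-0.4697  0.2277  0.2746  1.618  -0.      1.2316] 2.35
```

View pics/w1.png

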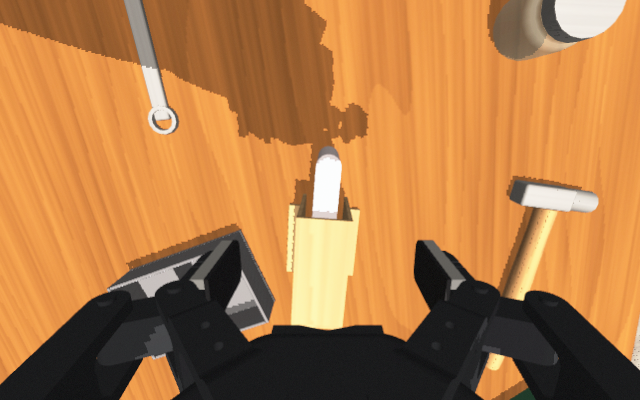

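The wrist view shows the bright cassette top from the tip at about (329,153) to the mouth at about (325,219), and the sleeve mouth edge from (296,217) to (353,221).

```bash
python3 - <<'E'
from h import *
np.set_printoptions(precision=4,suppress=True)
im=cv2.imread('pics/w1.png');c=np.load('pics/w1c.npy',allow_pickle=True).item()
m=(im.min(2)>185).astype(np.uint8);m[:140]=0;m[225:]=0;m[:,:300]=0;m[:,:]*=1;m[:,360:]=0
L,R_=[],[]
for v in range(165,212,3):
    x=np.where(m[v])[0];L.append((x.min()-.5,v));R_.append((x.max()+.5,v))
a,b=pt(c,L,.07),pt(c,R_,.07)
mid=(a+b)/2;print('width',np.linalg.norm(a-b,axis=1))
p=np.polyfit(mid[:,1],mid[:,0],1);print('axis slope dx/dy',p,'yaw dir angle from y',np.degrees(np.arctan(p[0])))
v=np.where(m.any(1))[0].min();x=np.where(m[v])[0].mean();print('tip',v,x,pt(c,(x,v),.07))
s=pt(c,[(296,217),(353,221)],.085);print('sleeve mouth',s,s.mean(0))
s=pt(c,[(292,324),(344,328)],.085);print('sleeve',s,s.mean(0))
E
```

```text
width [0.0247 0.0248 0.0239 0.0249 0.025  0.025  0.0251 0.0252 0.0252 0.0243
 0.0244 0.0245 0.0255 0.0246 0.0247 0.0248]
axis slope dx/dy [0.2152 0.6041] yaw dir angle from y 12.14563898741911
tip 155 328.0 [[ 0.5498 -0.247   0.07  ]]
sleeve mouth [[ 0.5124 -0.2989  0.085 ]
 [ 0.5653 -0.31    0.085 ]] [ 0.5388 -0.3045  0.085 ]
sleeve [[ 0.489  -0.4167  0.085 ]
 [ 0.5428 -0.429   0.085 ]] [ 0.5159 -0.4229  0.085 ]
```

Emit:
servo_tool(
  rows=".008 0 .06 0 0 .053;0 0 .1 0 0 0;0 0 .1 0 0 0;0 0 .1 0 0 0;0 0 .066 0 0 0;0 0 0 0 0 0;0 0 0 0 0 0",
  hand=1,
)

```text
clock: 3.05
tool_pos: [0.5457, -0.2734, 0.0308]
ee_rot: [0.776, 0.63, -0.0, -0.0]
force: [1.0, 0.4, 1.0]
grip_width: 0.0854
finger_force: 0.0
```

Emit:
servo_tool(
  rows="0 0 0 0 0 0;0 0 0 0 0 0;0 0 0 0 0 0;0 0 0 0 0 0;0 0 0 0 0 0;0 0 0 0 0 0;0 0 0 0 0 0;0 0 0 0 0 0",
  hand=0,
  grip_force=50,
)

```text
clock: 3.85
tool_pos: [0.5459, -0.2734, 0.0308]
ee_rot: [0.776, 0.631, 0.0, 0.0]
force: [-1.4, 1.7, 6.4]
grip_width: 0.0237
finger_force: 49.9
```

Emit:
servo_tool(
  rows="0 0 -.005 0 0 0;.02 0 0 0 0 0;.03 0 0 0 0 0;.03 0 0 0 0 0;.04 0 0 0 0 0;.04 0 0 0 0 0;.04 0 0 0 0 0;.04 0 0 0 0 0;.04 0 0 0 0 0;.04 0 0 0 0 0;.03 0 0 0 0 0;0 0 0 0 0 0",
)

```text
clock: 5.05
tool_pos: [0.5746, -0.1346, 0.0321]
ee_rot: [0.775, 0.632, 0.0, -0.0]
force: [-0.2, 0.0, -3.0]
grip_width: 0.0236
finger_force: 49.1
```

```bash
python3 - <<'E'
from h import *
c,im=snap('wrist','pics/w2.png');np.save('pics/w2c.npy',c,allow_pickle=True);t,M,o=tool();print(t,M[:,0],o['force'],o['grip_width'])
_,s=snap('scene','pics/s2.png');cv2.imwrite('pics/m2.png',np.hstack([cv2.resize(im,(400,250),interpolation=3),cv2.resize(s[100:300,150:470],(400,250))]))
E
```

```text
[ 0.57444226 -0.13547019  0.0320842 ] [ 2.02871420e-01  9.79205370e-01 -1.77067696e-04] [ 0.14430377 -0.49111296 -4.36719079] 0.023430090317861984
```

View pics/m2.png

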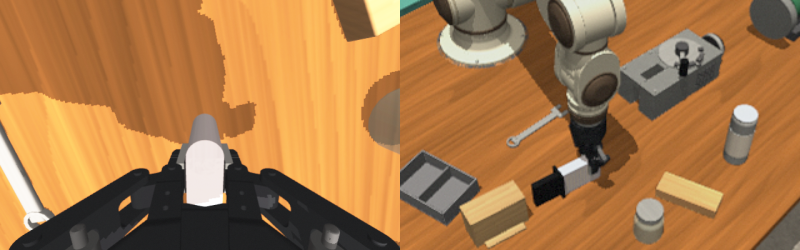

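The cassette is clear of the sleeve and held upright. Next I'll carry it raised to a point in front of the slot.

Emit:
servo_tool(
  rows="0 0 -.06 0 0 0;0 0 -.06 0 0 0;.042 -.037 0 0 0 0;.042 -.037 0 0 0 0;.042 -.037 0 0 0 0;.042 -.037 0 0 0 0;.042 -.037 0 0 0 0;.042 -.037 0 0 0 0;.042 -.037 0 0 0 0;.042 -.037 0 0 0 0;0 0 0 0 0 -.087;0 0 0 0 0 0",
)

```text
clock: 6.35
tool_pos: [0.4857, 0.0194, 0.0804]
ee_rot: [0.732, 0.681, 0.0, 0.0]
force: [0.0, -0.2, -3.7]
grip_width: 0.0234
finger_force: 50.1
```

```bash
python3 - <<'E'
from h import *
c,im=snap('wrist','pics/w3.png');np.save('pics/w3c.npy',c,allow_pickle=True);t,M,o=tool();print(t,M[:,0],o['force'],o['grip_width'])
E
```

```text
[0.48588746 0.01908598 0.08028241] [ 7.75030562e-02  9.96992101e-01 -1.65654030e-04] [-0.49365152 -0.84544574 -2.47821209] 0.023673997438708724
```

View pics/w3.png

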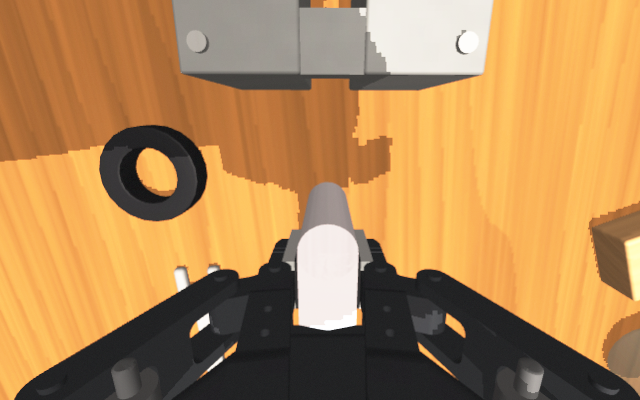

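The extractor's front top edge runs from (183,73) to (484,74). Its base has the slot edges at (311,90) and (350,90), and the roof plate seams are at columns 300 and 366. I'll measure these more finely.

```bash
python3 - <<'E'
from h import *
np.set_printoptions(precision=4,suppress=True)
c=np.load('pics/w3c.npy',allow_pickle=True).item();im=cv2.imread('pics/w3.png')
g=cv2.cvtColor(im,6).astype(int)
for u in(200,240,280,400,440,470): # top edge row
    col=g[60:85,u];print(u,60+np.argmax(np.abs(np.diff(col))),end=' | ')
e=pt(c,[(183,73),(484,74)],.09);d=e[1]-e[0];print('\nedge',e,e.mean(0),np.degrees(np.arctan2(-d[1],d[0])),np.linalg.norm(d))
for v in(85,87,88):
    print(v,[int(x) for x in g[v,300:362]])
s=pt(c,[(311,89.5),(350,89.5)],0);print('slot bottom',s,s.mean(0))
print('side edges dir', pt(c,[(173,0),(183,73),(493,0),(484,74)],.09))
# cassette axis
m=(im.min(2)>200).astype(np.uint8);L=[];Q=[]
for v in range(245,320,5):
    x=np.where(m[v,290:365])[0]+290;L.append((x.min()-.5,v));Q.append((x.max()+.5,v))
z=.07+.0495;a,b=pt(c,L,z),pt(c,Q,z);k=(a+b)/2;p=np.polyfit(k[:,1],k[:,0],1)
print('cass',p,np.degrees(np.arctan(p[0])),np.linalg.norm(a-b,axis=1).mean(),k[0],k[-1])
print('tip',pt(c,(328,224),z))
E
```

```text
200 78 | 240 73 | 280 73 | 400 74 | 440 74 | 470 74 | 
edge [[0.4304 0.1087 0.09  ]
 [0.559  0.0988 0.09  ]] [0.4947 0.1037 0.09  ] 4.380540352022668 0.12895104364625623
85 [66, 65, 65, 66, 67, 65, 65, 65, 67, 71, 78, 108, 134, 133, 132, 132, 130, 127, 126, 127, 128, 129, 128, 129, 128, 126, 126, 125, 126, 123, 122, 122, 122, 121, 121, 124, 123, 122, 121, 121, 117, 115, 116, 120, 125, 128, 128, 132, 121, 88, 63, 63, 67, 66, 67, 67, 67, 68, 68, 66, 67, 66]
87 [66, 66, 66, 67, 65, 66, 65, 67, 67, 67, 76, 108, 132, 132, 132, 133, 129, 127, 126, 128, 128, 128, 128, 129, 128, 127, 126, 125, 125, 123, 123, 123, 122, 121, 122, 123, 123, 123, 121, 121, 119, 115, 115, 119, 124, 128, 129, 131, 120, 87, 65, 65, 66, 67, 65, 66, 66, 65, 66, 65, 67, 65]
88 [66, 66, 65, 66, 65, 66, 65, 65, 64, 65, 81, 112, 132, 134, 133, 132, 129, 128, 126, 127, 127, 128, 129, 129, 128, 127, 126, 126, 126, 125, 124, 122, 121, 121, 121, 121, 123, 122, 123, 121, 121, 116, 116, 120, 123, 127, 128, 130, 123, 98, 64, 65, 63, 66, 66, 66, 66, 65, 64, 65, 65, 68]
slot bottom [[0.4804 0.1047 0.    ]
 [0.5087 0.1026 0.    ]] [0.4945 0.1036 0.    ]
side edges dir [[0.432  0.136  0.09  ]
 [0.4304 0.1087 0.09  ]
 [0.5607 0.1266 0.09  ]
 [0.559  0.0988 0.09  ]]
cass [0.0733 0.4843] 4.190813139054881 0.023970890765910545 [0.4869 0.038  0.1195] [0.4848 0.0059 0.1195]
tip [[0.488  0.0468 0.1195]]
```

Emit:
servo_tool(
  rows=".035 .007 0 0 0 0;.035 0 0 0 0 0;.035 0 0 0 0 0;0 0 .05 0 0 0;0 0 .05 0 0 0;0 0 .015 0 0 0;0 0 .007 0 0 0;0 0 0 0 0 0;0 0 0 0 0 0",
)

```text
clock: 7.3
tool_pos: [0.4923, 0.0613, 0.0322]
ee_rot: [0.733, 0.68, 0.001, 0.0]
force: [0.1, 0.0, -3.9]
grip_width: 0.0236
finger_force: 50.1
```

Emit:
servo_tool(
  rows="0 0 0 0 0 0;0 0 0 0 0 0;0 0 0 0 0 0;0 0 0 0 0 0;0 0 0 0 0 0;0 0 0 0 0 0;0 0 0 0 0 0;0 0 0 0 0 0",
  hand=1,
)

```text
clock: 8.1
tool_pos: [0.4917, 0.0611, 0.0313]
ee_rot: [0.733, 0.68, -0.0, -0.0]
force: [-1.0, 0.1, -0.2]
grip_width: 0.0856
finger_force: 0.0
```

Emit:
servo_tool(
  rows="-.05 0 0 0 0 0;-.05 0 0 0 0 0;-.05 0 0 0 0 0;-.05 0 0 0 0 0;-.05 0 0 0 0 0;-.04 0 0 0 0 0;0 0 0 0 0 0;0 0 0 0 0 0",
)

```text
clock: 8.9
tool_pos: [0.483, -0.0545, 0.0313]
ee_rot: [0.733, 0.68, 0.0, -0.0]
force: [0.1, 0.3, -0.2]
grip_width: 0.0853
finger_force: 0.0
```

```bash
python3 - <<'E'
from h import *
c,im=snap('wrist','pics/w4.png');np.save('pics/w4c.npy',c,allow_pickle=True);t,M,o=tool();print(t,M[:,0],o['force'],o['grip_width'])
E
```

```text
[ 0.48301947 -0.05416837  0.0312552 ] [7.50243899e-02 9.97181675e-01 2.17075987e-04] [ 0.79347727  0.42413223 -0.25547244] 0.08570046819786742
```

View pics/w4.png

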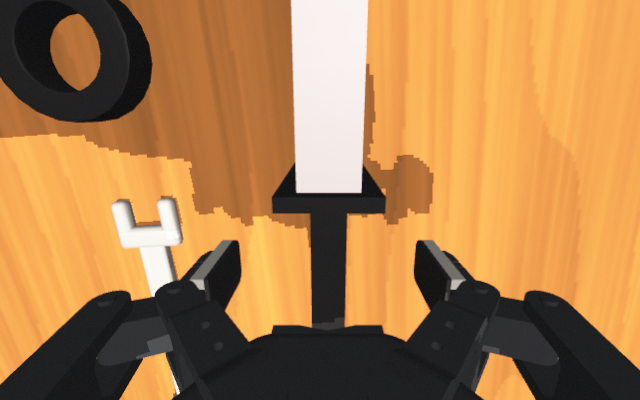

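The collar is at about (329,200), the tongue is centred between the open fingers and the cassette is straight. I'll grip it now.

Emit:
servo_tool(
  rows="0 0 0 0 0 0;0 0 0 0 0 0;0 0 0 0 0 0;0 0 0 0 0 0;0 0 0 0 0 0;0 0 0 0 0 0;0 0 0 0 0 0;0 0 0 0 0 0;0 0 0 0 0 0",
  hand=0,
  grip_force=60,
)

```text
clock: 9.85
tool_pos: [0.4832, -0.0544, 0.0314]
ee_rot: [0.733, 0.68, 0.0, 0.0]
force: [1.6, 1.5, 1.6]
grip_width: 0.0133
finger_force: 58.8
```

```bash
python3 - <<'E'
from h import *
np.set_printoptions(precision=4,suppress=True)
c,im=snap('wrist','pics/w5.png');t,M,o=tool();print(t,M[:,0],o['force'],o['grip_width'])
m=(im.min(2)>200).astype(np.uint8);L=[];Q=[]
for v in range(10,185,8):
    x=np.where(m[v,270:390])[0]+270;L.append((x.min()-.5,v));Q.append((x.max()+.5,v))
a,b=pt(c,L,.07),pt(c,Q,.07);k=(a+b)/2;p=np.polyfit(k[:,1],k[:,0],1)
print('cass',p,np.degrees(np.arctan(p[0])),np.linalg.norm(a-b,axis=1).mean(),k[0],k[-1])
v=np.where(m[:230,329])[0].max();col=pt(c,(329,v+.5),.07)[0];print('collar nose face',v,col)
S=np.array([.4946,.1036]);d=np.array([.0732,.9973]);n=np.array([d[1],-d[0]])
for q in(k[0],k[-1]):print('offset from slot axis (+ = world +x side)',(q[:2]-S)@n)
print('travel to home',(S-col[:2])@d)
E
```

```text
[ 0.4832 -0.0544  0.0314] [0.0749 0.9972 0.0003] [0.9316 1.1855 1.5644] 0.013348506473107686
cass [0.0802 0.4873] 4.585353204138169 0.02404584976319796 [0.4909 0.0454 0.07  ] [ 0.4864 -0.0091  0.07  ]
collar nose face 191 [ 0.4868 -0.0143  0.07  ]
offset from slot axis (+ = world +x side) 0.0005476966561300419
offset from slot axis (+ = world +x side) 7.866788977492489e-05
travel to home 0.11820057190946837
```

Emit:
servo_tool(
  rows="0 0 -.003 0 0 0;.025 -.001 0 0 0 0;.025 0 0 0 0 0;.02 0 0 0 0 0;.02 0 0 0 0 0;.02 0 0 0 0 0;.02 0 0 0 0 0;0 0 0 0 0 0",
)

```text
clock: 10.7
tool_pos: [0.4865, -0.0017, 0.0325]
ee_rot: [0.733, 0.681, 0.0, -0.0]
force: [-0.3, 1.0, -3.8]
grip_width: 0.0134
finger_force: 58.4
```

Emit:
servo_tool(
  rows=".02 0 0 0 0 0;.02 0 0 0 0 0;.02 0 0 0 0 0;.02 0 0 0 0 0;.02 0 0 0 0 0;.02 0 0 0 0 0;.02 0 0 0 0 0;0 0 0 0 0 0",
)

```text
clock: 11.5
tool_pos: [0.4907, 0.0541, 0.0325]
ee_rot: [0.733, 0.68, 0.0, -0.0]
force: [-0.4, 0.8, -4.0]
grip_width: 0.0133
finger_force: 58.4
```

Emit:
servo_tool(
  rows=".01 0 .003 0 0 0;.007 0 0 0 0 0;.003 0 0 0 0 0;.002 0 0 0 0 0;.002 0 0 0 0 0;0 0 0 0 0 0",
)

```text
clock: 12.1
tool_pos: [0.4915, 0.0628, 0.0314]
ee_rot: [0.733, 0.68, 0.0, 0.0]
force: [-0.4, -1.0, -0.6]
grip_width: 0.0132
finger_force: 58.7
```

Emit:
servo_tool(
  rows=".002 0 0 0 0 0;.002 0 0 0 0 0;.001 0 0 0 0 0;.001 0 0 0 0 0;0 0 0 0 0 0",
)

```text
clock: 12.6
tool_pos: [0.4916, 0.0634, 0.0314]
ee_rot: [0.734, 0.68, -0.001, 0.001]
force: [-1.5, -13.1, 1.4]
grip_width: 0.0131
finger_force: 59.1
```

```bash
python3 - <<'E'
from h import *
c,im=snap('wrist','pics/w6.png');np.save('pics/w6c.npy',c,allow_pickle=True);t,M,o=tool();print(t,M[:,0],o['force'],o['grip_width'])
E
```

```text
[0.49154361 0.06336804 0.03141666] [ 0.07630123  0.99707811 -0.00365657] [ -0.70097519 -13.77668945   1.25242279] 0.013369095730670785
```

View pics/w6.png

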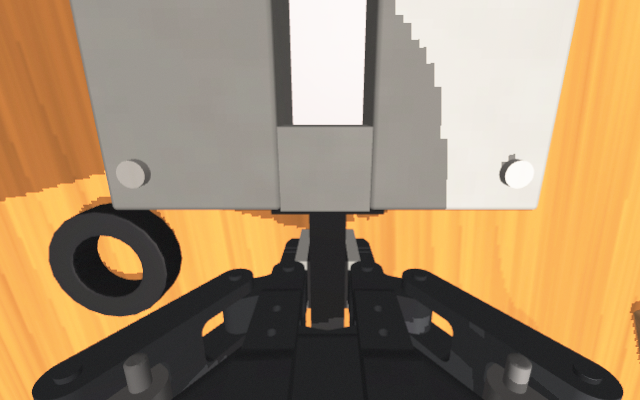

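The collar sits flat on the end face with 13 N of contact, and total travel was 118 mm as computed, so the cassette is home. I'll release, rise and go above the knob.

Emit:
servo_tool(
  rows="0 0 0 0 0 0;0 0 0 0 0 0;0 0 0 0 0 0;0 0 0 0 0 0;0 0 0 0 0 0;0 0 0 0 0 0;0 0 0 0 0 0;0 0 0 0 0 0",
  hand=1,
)

```text
clock: 13.45
tool_pos: [0.4916, 0.0652, 0.0313]
ee_rot: [0.733, 0.68, 0.0, -0.0]
force: [-0.0, -0.1, -0.0]
grip_width: 0.0853
finger_force: 0.0
```

Emit:
servo_tool(
  rows="0 0 -.085 0 0 0;0 0 -.085 0 0 0;0 0 -.085 0 0 0;0 0 -.085 0 0 0;0 0 -.085 0 0 0;.08 .038 0 0 0 0;.08 .038 0 0 0 0;.08 .038 0 0 0 0;.083 .038 0 0 0 0;0 0 0 0 0 0;0 0 0 0 0 0",
)

```text
clock: 14.55
tool_pos: [0.5619, 0.19, 0.2006]
ee_rot: [0.733, 0.681, -0.001, -0.0]
force: [1.1, -0.5, -0.1]
grip_width: 0.0854
finger_force: 0.0
```

```bash
python3 - <<'E'
from h import *
c,im=snap('wrist','pics/w7.png');np.save('pics/w7c.npy',c,allow_pickle=True);t,M,o=tool();print(t,M[:,0],o['force'],o['grip_width'])
E
```

```text
[0.56169376 0.18930889 0.20102044] [ 7.45780547e-02  9.97215076e-01 -4.54679108e-04] [ 0.33075074 -0.6082418   0.07808004] 0.08529800629113658
```

View pics/w7.png

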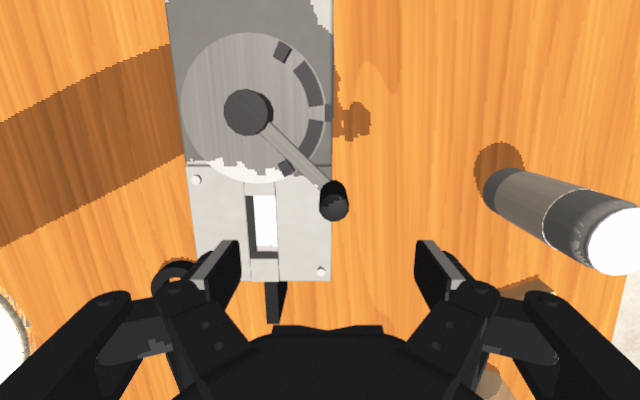

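The knob top is at (334,207), the hinge cap at (246,112) and the middle notch at (320,112). The spray can is on the right, with its lid at about (615,240).

```bash
python3 - <<'E'
from h import *
np.set_printoptions(precision=4,suppress=True)
c=np.load('pics/w7c.npy',allow_pickle=True).item();ct=bot.calibration('top')
k=pt(c,(334,207),.149)[0];print('knob',k,'pivot',pt(c,(246,112),.11),'notch',pt(c,(320,112),.101),'can base',pt(c,(500,187),0),'can lid',pt(c,(615,240),.15),pt(ct,(245,118),.15))
S=np.array([.4946,.1036]);d=np.array([.0732,.9973]);n=np.array([d[1],-d[0]]);P=S+.16*d;r=k[:2]-P
print('P',P,'r',np.hypot(*r),'q',np.arctan2(-(r@n),r@d)+2.42);print('shift',to_tool([k[0],k[1],.119]))
E
```

```text
knob [0.5669 0.1941 0.149 ] pivot [[0.5044 0.2634 0.11  ]] notch [[0.5612 0.2591 0.101 ]] can base [[0.7706 0.1553 0.    ]] can lid [[0.7688 0.154  0.15  ]] [[0.7768 0.1489 0.15  ]]
P [0.5063 0.2632] r 0.09190224520478761 q 0.07220378250932757
shift [0.013  0.0123 0.205 ]
```

Emit:
servo_tool(
  rows=".013 .0123 0 0 0 0;0 0 .066 0 0 0;0 0 .066 0 0 0;0 0 .066 0 0 0;0 0 0 0 0 0;0 0 0 0 0 0",
)

```text
clock: 15.2
tool_pos: [0.5672, 0.1938, 0.1229]
ee_rot: [0.733, 0.68, 0.0, 0.0]
force: [0.6, -0.9, 0.5]
grip_width: 0.0855
finger_force: 0.0
```

Emit:
servo_tool(
  rows="0 0 0 0 0 0;0 0 0 0 0 0;0 0 0 0 0 0;0 0 0 0 0 0;0 0 0 0 0 0;0 0 0 0 0 0;0 0 0 0 0 0;0 0 0 0 0 0;0 0 0 0 0 0",
  hand=0,
  grip_force=30,
)

```text
clock: 16.1
tool_pos: [0.5673, 0.1944, 0.1226]
ee_rot: [0.733, 0.68, 0.0, 0.0]
force: [-1.9, 0.6, 5.1]
grip_width: 0.0209
finger_force: 29.8
```

The knob is gripped. Swinging it along the arc.

Emit:
servo_tool(
  rows=".0174 .0142 0 0 0 0;.0174 .0142 0 0 0 0;.02 .0105 0 0 0 0;.02 .0105 0 0 0 0;.0214 .0064 0 0 0 0;.0214 .0064 0 0 0 0;.0222 .0022 0 0 0 0;.0222 .0022 0 0 0 0;0 0 0 0 0 0;0 0 0 0 0 0",
)

```text
clock: 17.1
tool_pos: [0.5979, 0.2572, 0.1222]
ee_rot: [0.733, 0.68, -0.001, -0.0]
force: [-6.1, 0.3, 4.9]
grip_width: 0.0212
finger_force: 30.5
```

Emit:
servo_tool(
  rows="0 0 0 0 0 0;0 0 0 0 0 0;0 0 0 0 0 0;0 0 0 0 0 0;0 0 0 0 0 0;0 0 0 0 0 0;0 0 0 0 0 0;0 0 0 0 0 0",
  hand=1,
)

```text
clock: 17.9
tool_pos: [0.5986, 0.2569, 0.1221]
ee_rot: [0.733, 0.68, 0.0, 0.0]
force: [-0.2, -0.2, 0.6]
grip_width: 0.0851
finger_force: 0.0
```

Emit:
servo_tool(
  rows="0 0 -.065 0 0 0;0 0 -.065 0 0 0;0 0 -.065 0 0 0;-.05 0 0 0 0 0;-.05 0 0 0 0 0;-.05 0 0 0 0 0;0 0 0 0 0 0;0 0 0 0 0 0",
)

```text
clock: 18.7
tool_pos: [0.5939, 0.1958, 0.1994]
ee_rot: [0.734, 0.679, -0.0, -0.0]
force: [-0.2, -0.3, 0.9]
grip_width: 0.0855
finger_force: 0.0
```

```bash
python3 - <<'E'
from h import *
c,im=snap('wrist','pics/w8.png');np.save('pics/w8c.npy',c,allow_pickle=True);t,M,o=tool();print(t,M[:,0],o['force'],o['grip_width'])
E
```

```text
[0.59394422 0.19646112 0.19950892] [ 7.59277313e-02  9.97113319e-01 -8.82455219e-05] [-0.46738294 -0.04634954  0.29770543] 0.08497695737497465
```

View pics/w8.png

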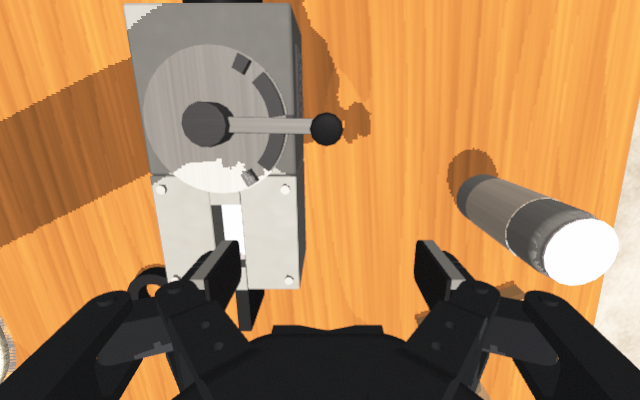

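The knob is now at (327,129), and the lever covers the middle notch, square to the slot line. I'll check its angle in figures, along with the cassette.

```bash
python3 - <<'E'
from h import *
np.set_printoptions(precision=4,suppress=True)
c=np.load('pics/w8c.npy',allow_pickle=True).item()
k=pt(c,(327,129),.149)[0];S=np.array([.4946,.1036]);d=np.array([.0732,.9973]);n=np.array([d[1],-d[0]])
r=k[:2]-S-.16*d;print(k,'r',np.hypot(*r),'q',np.arctan2(-(r@n),r@d)+2.42)
p=pt(c,(206,123),.11)[0];r=k[:2]-p[:2];print('by cap',p,np.hypot(*r),np.arctan2(-(r@n),r@d)+2.42)
E
```

```text
[0.5983 0.2539 0.149 ] r 0.09243897388255524 q 0.8225144177604073
by cap [0.5047 0.2637 0.11  ] 0.09409860263594828 0.8184411471448214
```

```bash
python3 -c "
from bench import bot
print(bot.job_done())"
```

```text
the job is handed in; nothing more can be done
None
```

The job is handed in at about 19 s: the cassette is fully home in the slot with its collar against the housing, the lever measures about 0.82 rad (middle notch 0.85, tolerance 0.10), and the gripper is open and clear; the hand-in call returned no verdict.

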